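# Route the dispensing manifold to the dish and open the supply

### The job

A petri dish stands under one of the four outlets of the dispensing manifold; the other outlets have square drip trays. With a fingertip, push the selector pointer round until it points straight at the outlet above the dish, and only then push the shut-off lever a quarter turn, fully open to its stop. Only push the two levers, never take them between the fingers, and leave the dish, the trays and the things standing around where they are.

Things in the scene. Friction and masses are not known exactly. Their poses are not given: they have to be found in the camera images.
- manifold: fixed metal dispensing manifold. Origin on the bench under the selector's vertical axis; x away from the four outlets (they fan out towards -x, the robot's side), z up. A supply pipe (top 56 mm up) runs along -y to the shut-off valve, ending at y = -253 mm. Selector housing: flange radius 45 mm, dial disc radius 40 mm, its top 70 mm up; only the pointer and its hub are higher
- shutoff_axis (a point): point on the vertical axis of the shut-off lever, at the lever's mid height, 98.5 mm above the bench; in the manifold's frame at x = 0, y = -190 mm. The valve's body below is 21 mm in radius up to 66 mm above the bench, then a stem of radius 10 mm
- selector (a joint): selector pointer angle, rad. 0: along the manifold's -x; grows counter-clockwise seen from above (arm along (-cos q, -sin q) in the manifold's frame). Stops at -2.2 and 1.75; outlets at -1.30, -0.433, 0.433, 1.30; starts short of the first, between -2.1 and -1.65. No detents: friction about 0.12 N m, stays where it is left
- selector_tip (a point): pointed end of the selector pointer, 76 mm from its axis, at the arm's mid height, 96.5 mm above the bench. The arm is a white bar 12 mm wide, 14 mm high (89.5 to 103.5 mm up) on a white hub of radius 19 mm, top 112 mm up. Site axes: x from the tip back to the hub, y across the bar, z up
- shutoff (a joint): shut-off lever angle, rad. 0: shut, lever along the manifold's -x, square to the pipe; 1.571: fully open at its stop, along -y, in line with the pipe and away from the selector; grows counter-clockwise seen from above (arm along (-cos q, -sin q)). Starts between 0 and 0.1. Friction about 0.15 N m, stays where it is left
- shutoff_tip (a point): free end of the shut-off lever, 80 mm from its axis, at mid height, 98.5 mm above the bench. The grip is a grey sleeve from 25 to 80 mm off the axis, 16 mm wide, 14 mm high (91.5 to 105.5 mm up); hub radius 14 mm, top 108 mm up. Site axes: x from the tip back to the hub, y across the lever, z up
- outlet_0 (a point): mouth of outlet 0: a thin steel spout reaching out 105 mm from the selector's axis, its white nozzle mouth 28 mm above the bench (spout top 53 mm). The selector points straight at this outlet when joint selector reads -1.3
- outlet_1 (a point): mouth of outlet 1: a thin steel spout reaching out 105 mm from the selector's axis, its white nozzle mouth 28 mm above the bench (spout top 53 mm). The selector points straight at this outlet when joint selector reads -0.433
- outlet_2 (a point): mouth of outlet 2: a thin steel spout reaching out 105 mm from the selector's axis, its white nozzle mouth 28 mm above the bench (spout top 53 mm). The selector points straight at this outlet when joint selector reads 0.433
- outlet_3 (a point): mouth of outlet 3: a thin steel spout reaching out 105 mm from the selector's axis, its white nozzle mouth 28 mm above the bench (spout top 53 mm). The selector points straight at this outlet when joint selector reads 1.3
- dish: round petri dish with pale filling, 61 mm across and 15 mm high, loose, standing under one of the outlets (its centre within 10 mm of below the mouth); origin at the centre of its underside
- tray_1: shallow square steel drip tray, 52 x 52 x 9 mm, loose, standing under an outlet that is not in use; origin at the centre of its underside
- tray_2: shallow square steel drip tray, 52 x 52 x 9 mm, loose, standing under an outlet that is not in use; origin at the centre of its underside
- tray_3: shallow square steel drip tray, 52 x 52 x 9 mm, loose, standing under an outlet that is not in use; origin at the centre of its underside
- bottle: small white reagent bottle with a blue cap, 42 mm across, 68 mm high, loose bystander behind the supply pipe; origin at the centre of its underside
- orange_bottle: clear bottle with an orange cap, 56 mm across, 99 mm high, loose bystander behind the selector; origin at the centre of its underside
- marker: marker pen with a black cap, 126 mm long along its y, 14 mm high, lying on the bench behind the shut-off valve, loose bystander; origin at the centre of its underside
Mind the look-alikes: they are no part of the job. There is more than one size of the dish; the one meant has the size given above.

How it is judged:
On the way, in this order (a step that is already met when the one before it is completed fails the run):
1. the selector points at the outlet above the dish while the shut-off is still shut (((horizontal distance between dish and outlet_0 below 0.03 m and value of joint selector between -1.43 and -1.17 rad) or (horizontal distance between dish and outlet_1 below 0.03 m and value of joint selector between -0.563 and -0.303 rad) or (horizontal distance between dish and outlet_2 below 0.03 m and value of joint selector between 0.303 and 0.563 rad) or (horizontal distance between dish and outlet_3 below 0.03 m and value of joint selector between 1.17 and 1.43 rad)) and value of joint shutoff below 0.3 rad), for 0.2 s.
2. the shut-off lever is pushed fully open (((horizontal distance between dish and outlet_0 below 0.03 m and value of joint selector between -1.43 and -1.17 rad) or (horizontal distance between dish and outlet_1 below 0.03 m and value of joint selector between -0.563 and -0.303 rad) or (horizontal distance between dish and outlet_2 below 0.03 m and value of joint selector between 0.303 and 0.563 rad) or (horizontal distance between dish and outlet_3 below 0.03 m and value of joint selector between 1.17 and 1.43 rad)) and value of joint shutoff above 1.45 rad), for 0.2 s.
At the end, for the whole second after the job is handed in: The selector pointer is within 0.13 rad (7 degrees) of the outlet above the dish, the shut-off lever is open past 1.45 rad (its stop is at 1.571), both are at rest, the dish and trays are within 15 mm and the bystanders within 20 mm of where they stood (all of step 2 and velocity of joint selector between -0.05 and 0.05 rad/s and velocity of joint shutoff between -0.05 and 0.05 rad/s and not (distance of any of dish, tray_1, tray_2, tray_3 from where it was at the start of the episode above 0.015 m) and not (distance of any of bottle, orange_bottle, marker from where it was at the start of the episode above 0.02 m)); the robot touches nothing.
It fails at once if the supply is opened (shut-off beyond 0.3 rad) while the selector does not point at the dish's outlet (value of joint shutoff above 0.3 rad and not ((horizontal distance between dish and outlet_0 below 0.03 m and value of joint selector between -1.43 and -1.17 rad) or (horizontal distance between dish and outlet_1 below 0.03 m and value of joint selector between -0.563 and -0.303 rad) or (horizontal distance between dish and outlet_2 below 0.03 m and value of joint selector between 0.303 and 0.563 rad) or (horizontal distance between dish and outlet_3 below 0.03 m and value of joint selector between 1.17 and 1.43 rad))).
It fails at once if a lever is taken between the fingers ((y of the grasp point in the frame of selector_tip between -0.005 and 0.005 m and x of the grasp point in the frame of selector_tip between -0.005 and 0.06 m and z of the grasp point in the frame of selector_tip between -0.02 and 0.02 m) or (y of the grasp point in the frame of shutoff_tip between -0.005 and 0.005 m and x of the grasp point in the frame of shutoff_tip between -0.005 and 0.06 m and z of the grasp point in the frame of shutoff_tip between -0.02 and 0.02 m)).
It fails at once if the dish or a drip tray is shifted by more than 15 mm or lifted (distance of any of dish, tray_1, tray_2, tray_3 from where it was at the start of the episode above 0.015 m).
It fails at once if a bystander is shifted by more than 20 mm or lifted (distance of any of bottle, orange_bottle, marker from where it was at the start of the episode above 0.02 m).
It also fails if it takes over 48 s, if anything falls off the work surface, if the arm or the gripper's body presses on something with over 40 N, if the wrist force passes 120 N, or if a joint passes its speed limit or range.

### The arm

A 6-joint arm with a two-finger parallel gripper is mounted at the origin on a cart in front of the work surface, level with it; the furniture and walls round the work are solid. World frame = base frame: x ahead of the robot, y to its left, z up, the work surface at z = 0. Lengths are in m, angles in rad, forces in N, time in s.
With the tool pointing down it reaches from about 0.35 to 0.875 m from the base axis. Payload 4.2 kg.
Tool frame: the origin (TCP) lies on the centre line of the jaws, within the pads' length; the fingertips stand 22 mm ahead of it and the grasp point (between the pads) lies 3 mm ahead of it; z points along the fingers, y is the line along which they close (so a half turn about z gives the same grasp; the last joint's range is limited). The gripper opens to 87 mm and grips with 3 to 60 N. Pads are 19 mm wide; open, the fingers measure 117 mm over their backs; the gripper's body (75 mm by 190 mm) begins 51 mm behind the grasp point.
Start: joints at [1.409, 0.385, 0.008, 0, -1.194, -0.259], TCP at [0.255, 0.57, 0.214] pointing down, gripper open.
Joint ranges: [-3.14, 3.14], [-1.21, 2.06], [-1.07, 1.41], [-3.16, 2.05], [-2.99, -0.16], [-3.1, 3.1]. Speed limits (rad/s): [2.79, 2.79, 3.14, 3.14, 3.14, 3.14].

### API

Orientations are given as a unit quaternion [x, y, z, w].
In Python, from cell import env gives the robot as it stands.
- The arm moves only by the tool carry_out, never from a script. Its argument "deltas" is a list that holds one entry, the list of rows, each a list of 7 numbers: the turn, a rotation vector about the tool's x, y, z in degrees, then the shift along the tool's x, y, z in cm, then the closure, from 0 (fully open) to 1 (shut). In form: [[[rx, ry, rz, dx, dy, dz, grip], ...]]. A call has 1 to 8 rows; each row shifts and turns the commanded pose from where the row before left it, along the tool's axes as they then stand; what a row does not reach is not made up. A row lasts 1/12 s, in which the tool goes at most 41.7 mm and 7.16 degrees, less where a joint would pass 70% of its speed; a pose out of reach is approached as far as the arm can. A call with a gripper value outside its range is refused whole. The fingers move at their own pace and stop on an object; "squeeze" is the grip in N (left out, the last holds). Time passes only in rows, so rows that do not move let the fingers close. It gives the time, the measured TCP pose, the force, the opening and the grip force at its end, in the units of the state.
- env.read_state(): the state, without advancing time (a new reading comes with each control period).
- env.grab_frame(name): name is "scene" or "top" or "wrist"; returns a dict with "frame" (480x640x3 uint8, red, green, blue), "vfov" (degrees; the focal length in pixels is half the picture's height over the tangent of half this angle, whatever the lens; pixels are square), "cx", "cy" (the principal point, pixels), "origin" and "rotation" of the camera in the world. Camera axes: x right, y down, z forward; pixel columns grow to the right and rows downward; lengths in m; the calibration is good to about 2 mm. A picture is of the moment at which its call begins. There is no depth.
- env.hand_in(): hands the job in; it is judged then, once.
The state is a dict: "time_s": time; "joint_pos": joint angles; "joint_vel": joint speeds; "tau": joint torques, N m; "tcp_pos": TCP position; "tcp_rot": TCP orientation; "contact_force": force on the tool from outside, world axes, zero at the start; "moment": the same for the moment, N m; "gripper_width": opening from 0.0 (shut) to 1.0 (fully open); "finger_force": force on a finger pad.
Only numpy, scipy, OpenCV 4.12 (cv2) and the standard library are available. Lean on these libraries where they do the work, as an engineer would, in place of code of your own. Each camera call takes 0.05 s, during which the arm holds its last target. There are 200 camera calls.

## Working session

There is one attempt and no reset: what is moved stays moved. The work goes in short steps, Python scripts to look and compute and a tool call to move; the robot and the scene stay as the last step left them, time stands still between calls to the robot, and variables do not carry over. Pictures are saved under pics/ and viewed, at most 10 in all, crops included, and the job is handed in when it is done.

Besides the shell and the picture viewer there is one more tool, called as a command line: name --argument value ..., lists and objects as JSON in quotes. carry_out: Moves the arm, as the interface text tells. Its arguments: {"type":"object","properties":{"deltas":{"type":"array"},"squeeze":{"type":"number"}},"required":["deltas"]}

```bash
mkdir -p pics; cat > h.py <<'E'
import numpy as np,cv2
from cell import env
def grab(n,f=None):
    d=env.grab_frame(n)
    if f: cv2.imwrite('pics/'+f,cv2.cvtColor(d['frame'],cv2.COLOR_RGB2BGR))
    return d
def fl(d): return 240/np.tan(np.radians(d['vfov'])/2)
def ray(d,u,v):
    R=np.array(d['rotation']).reshape(3,3)
    return np.array(d['origin']),R@np.array([(u-d['cx'])/fl(d),(v-d['cy'])/fl(d),1])
def atz(d,u,v,z):
    o,r=ray(d,u,v); return o+r*(z-o[2])/r[2]
def proj(d,p):
    R=np.array(d['rotation']).reshape(3,3); c=R.T@(np.array(p)-d['origin']); return c[:2]/c[2]*fl(d)+[d['cx'],d['cy']]
E
python3 - <<'E'
from h import *
import pickle
for n in('top','scene'):
    d=grab(n,n+'0.png'); pickle.dump(d,open(n+'.pkl','wb')); print(n,d['vfov'],d['cx'],d['cy'],d['origin'],np.array(d['rotation']).round(3).tolist())
s=env.read_state(); print(s)
E
```

```text
top 44.31324613014444 320.6076681403079 243.95919821630733 [0.4360556  0.22126603 1.28832094] [-0.701, 0.712, -0.03, 0.033]
scene 48.17835455071507 311.46663849025003 248.05193273503926 [-0.03855875 -0.23301323  0.81278387] [0.83, -0.404, 0.178, -0.341]
{'time_s': 0.1, 'joint_pos': array([ 1.40856193e+00,  3.85435929e-01,  6.75443070e-03, -4.62005987e-04,
       -1.19405247e+00, -2.58634335e-01]), 'joint_vel': array([ 1.40898275e-03, -3.27095289e-03,  2.70940377e-03,  2.39937657e-03,
        1.30662269e-03, -2.12464941e-05]), 'tau': array([-3.69077870e-04, -3.91689420e+01,  1.87935179e+01,  4.23195899e+00,
        1.34588726e-02, -7.88430270e-05]), 'tcp_pos': array([0.2550735 , 0.56994412, 0.21298828]), 'tcp_rot': array([ 9.77921994e-01, -2.08967913e-01, -1.67791305e-04,  9.78041118e-04]), 'contact_force': array([ 0.33204391,  0.03580292, -0.34637012]), 'moment': array([ 0.00235094, -0.02432132,  0.05321598]), 'finger_force': 0.0, 'gripper_width': 0.9999089652351192}
```

View pics/top0.png

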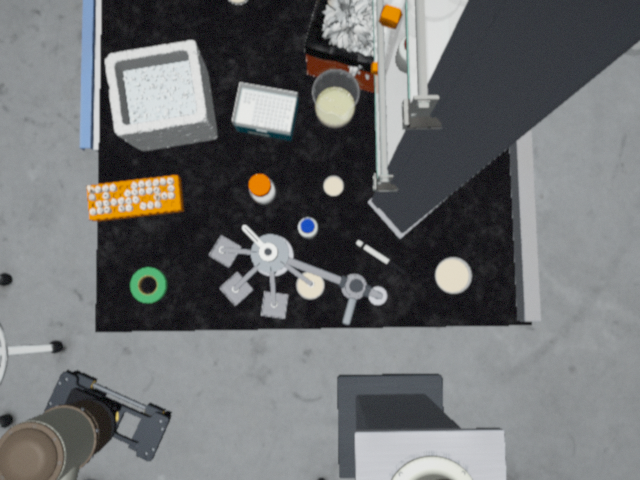

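View pics/scene0.png

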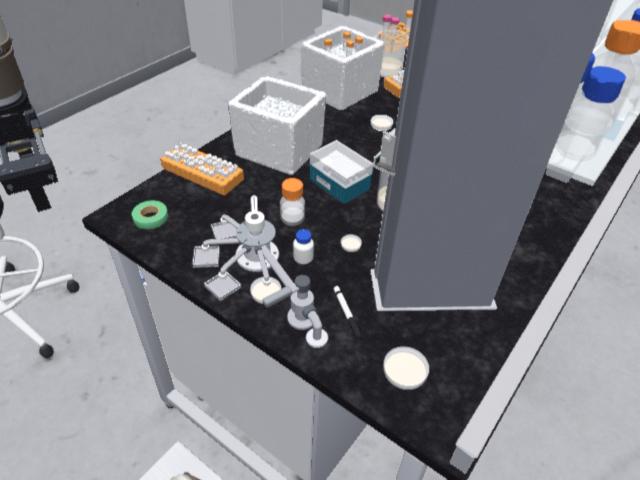

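The top view shows the selector at about (270,252) with its pointer tip near (245,228), the shut-off at (355,287) with its lever end near (348,322), and the orange bottle at (260,188). There are three round dishes: (310,286) under the outlet next to the pipe, a small one at (333,185) and a large one at (453,275). The one under the outlet, probably outlet 3, fits the description. I'll enlarge both views to confirm that and measure.

```bash
sed -i 's/R=np.array(d\[.rotation.\]).reshape(3,3)/R=rot(d)/' h.py; cat >> h.py <<'E'
def rot(d):
    from scipy.spatial.transform import Rotation
    a=np.array(d['rotation']); return a if a.size==9 else Rotation.from_quat(a).as_matrix()
E
python3 - <<'E'
from h import *
import pickle
t=pickle.load(open('top.pkl','rb'));s=pickle.load(open('scene.pkl','rb'))
a=cv2.resize(t['frame'][175:335,200:400],(800,640),interpolation=3)[:600]
b=cv2.resize(s['frame'][190:355,180:400],(800,600),interpolation=3)
cv2.imwrite('pics/a.png',a[:,:,::-1]);cv2.imwrite('pics/b.png',b[:,:,::-1])
E
```

```text
(no output)
```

View pics/a.png

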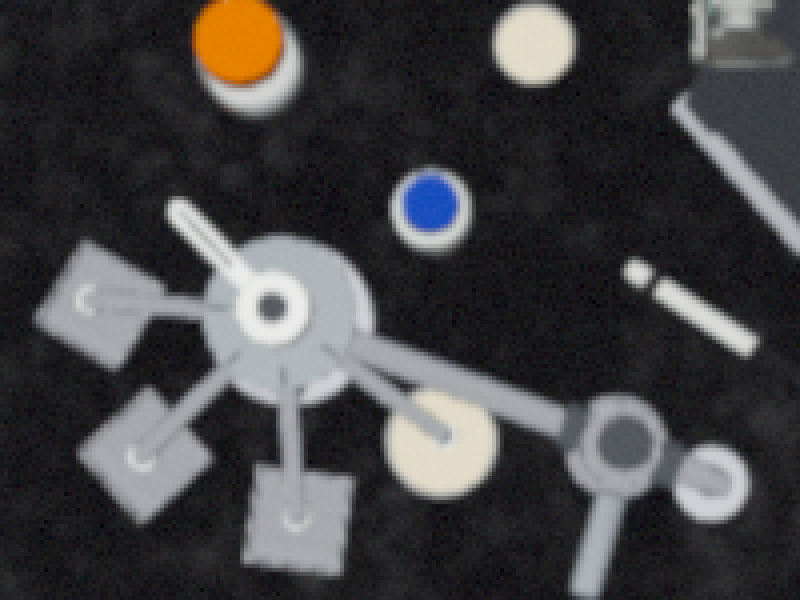

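View pics/b.png

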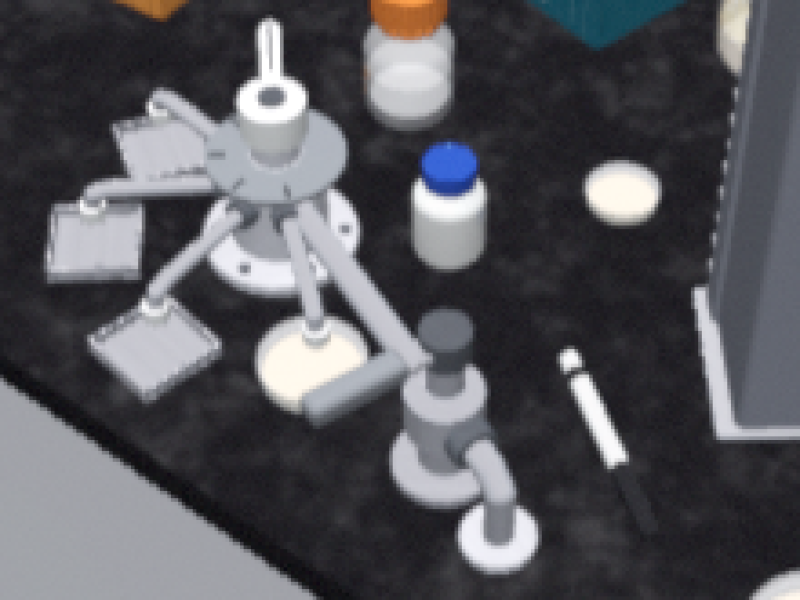

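The crops confirm the target: the 61 mm dish is at crop-a (441,442), under the last outlet beside the pipe (outlet 3). The look-alike at (535,45) is smaller and the one off to the right is larger, and neither is under an outlet. The hub tops are at crop-a (271,306) and (627,442), and at crop-b (271,96) and (446,327).

```bash
python3 - <<'E'
from h import *
import pickle
t=pickle.load(open('top.pkl','rb'));s=pickle.load(open('scene.pkl','rb'))
A=lambda u,v:(200+u/4,175+v/4)
B=lambda u,v:(180+u/3.636,190+v/3.636)
def tri(a,b):
    o1,r1=ray(t,*a);o2,r2=ray(s,*b)
    k=np.linalg.lstsq(np.c_[r1,-r2],o2-o1,rcond=None)[0]
    return (o1+k[0]*r1+o2+k[1]*r2)/2, np.linalg.norm(o1+k[0]*r1-o2-k[1]*r2)
for n,a,b in [('sel',A(271,306),B(271,96)),('sh',A(627,442),B(446,327)),('ptip',A(175,207),B(268,25)),('dish',A(441,442),B(312,362))]: print(n,tri(a,b))
S=atz(t,*A(271,306),.112)[:2];V=atz(t,*A(627,442),.108)[:2]
print('S',S,'V',V,'dist',np.linalg.norm(S-V))
y=(S-V)/np.linalg.norm(S-V); x=np.array([y[1],-y[0]]); yaw=np.arctan2(x[1],x[0]); print('yaw',yaw)
D=atz(t,*A(441,442),.012)[:2]-S; P=atz(t,*A(175,207),.1035)[:2]-S; L=atz(t,347.5,322.5,.1055)[:2]-V
for n,w in(('dish',D),('ptr',P),('lev',L)):
    m=np.array([w@x,w@y]); print(n,m,'q',np.arctan2(-m[1],-m[0]),np.linalg.norm(m))
E
```

```text
sel (array([0.52932737, 0.33081479, 0.11119142]), np.float64(0.0016687553186180302))
sh (array([0.45849833, 0.15391534, 0.10926593]), np.float64(0.0014649785423594382))
ptip (array([0.58100491, 0.38002942, 0.10239222]), np.float64(0.0013602005072451495))
dish (array([0.4621991 , 0.24857433, 0.0116959 ]), np.float64(0.002279614458200373))
S [0.52868376 0.3313391 ] V [0.45803803 0.15439499] dist 0.19052568636684122
yaw -0.3798635333729825
dish [-0.03209615 -0.101051  ] q 1.2632507809681708 0.10602578484759702
ptr [0.02984706 0.06471092] q -2.0029554061171284 0.07126253828761944
lev [-0.07527156 -0.0087126 ] q 0.1152360246734733 0.07577412212444233
```

carry_out --deltas '[[[0,0,7,2.5,0,0,1],[0,0,7,2.5,0,0,1],[0,0,7,2.5,0,0,1],[0,0,7,2.5,0,0,1],[0,0,7,2.5,0,0,1],[0,0,7,2.5,0,0,1],[0,0,7,2.5,0,0,1],[0,0,7,2.5,0,0,1]]]'

```text
time_s: 0.77
tcp_pos: [0.383, 0.4249, 0.2132]
tcp_rot: [0.763, -0.646, 0.0, 0.001]
contact_force: [0.4, -0.5, 0.4]
gripper_width: 0.481
finger_force: 0.0
```

```bash
cat >> h.py <<'E'
S=np.array([.5287,.3313]);V=np.array([.458,.1542]);YAW=-.38
def me():
    s=env.read_state(); 
    from scipy.spatial.transform import Rotation as R
    M=R.from_quat(s['tcp_rot']).as_matrix(); return s,np.array(s['tcp_pos']),M
def go(p,xdeg):
    "total move in current tool axes (cm) and rz (deg) to reach p with tool x heading xdeg"
    s,c,M=me(); h=np.degrees(np.arctan2(M[1,0],M[0,0]))
    print('t',round(s['time_s'],2),'tcp',c.round(4),'head',h.round(1),'j6',s['joint_pos'][5].round(2),'F',np.round(s['contact_force'],1))
    print('shift cm',(M.T@(np.array(p)-c)*100).round(2),'rz',round(-((xdeg-h+180)%360-180),1), 'dz',M[:,2].round(3))
E
python3 - <<'E'
from h import *
# predicted both ways
p=np.array([.2551,.5699]);a=-24.1;q=p.copy();b=a
for i in range(8):
    p+=.025*np.array([np.cos(np.radians(a)),np.sin(np.radians(a))]);a-=7
    b-=7;q+=.025*np.array([np.cos(np.radians(b)),np.sin(np.radians(b))])
print(p,q); go([.594,.347,.20],-136.5)
E
```

```text
[0.38223945 0.4256886 ] [0.36371683 0.41126913]
t 0.77 tcp [0.383  0.4249 0.2132] head -80.5 j6 -0.95 F [ 0.4 -0.5  0.4]
shift cm [ 11.17 -19.52   1.31] rz 56.0 dz [-0.001 -0.001 -1.   ]
```

Confirmed: shifts are taken along the axes at the start of each row. I'll go above the start point and then turn.

carry_out --deltas '[[[0,0,0,1.4,-2.44,0,1],[0,0,0,1.4,-2.44,0,1],[0,0,0,1.4,-2.44,0,1],[0,0,0,1.4,-2.44,0,1],[0,0,0,1.4,-2.44,0,1],[0,0,0,1.4,-2.44,0,1],[0,0,0,1.4,-2.44,0,1],[0,0,0,1.4,-2.44,0,1]]]'

```text
time_s: 1.43
tcp_pos: [0.5949, 0.3486, 0.2133]
tcp_rot: [0.765, -0.644, -0.0, 0.001]
contact_force: [0.0, -0.1, -0.1]
gripper_width: 0.01
finger_force: 0.0
```

carry_out --deltas '[[[0,0,7,0,0,0.1,1],[0,0,7,0,0,0,1],[0,0,7,0,0,0,1],[0,0,7,0,0,0,1],[0,0,7,0,0,0,1],[0,0,7,0,0,0,1],[0,0,7,0,0,0,1],[0,0,7,0,0,0,1]]]'

```text
time_s: 2.1
tcp_pos: [0.5936, 0.3492, 0.2122]
tcp_rot: [-0.371, 0.929, -0.0, -0.001]
contact_force: [0.2, 0.1, -0.7]
gripper_width: 0.004
finger_force: 0.0
```

```bash
python3 - <<'E'
from h import *
go([.594,.347,.102],-136.5)
w=grab('wrist')['frame'];t=grab('top')['frame'][175:335,200:400]
im=np.hstack([cv2.resize(w,(400,300)),cv2.resize(t,(400,300))]);cv2.imwrite('pics/c.png',im[:,:,::-1])
E
```

```text
t 2.1 tcp [0.5936 0.3492 0.2122] head -136.5 j6 -1.58 F [ 0.2  0.1 -0.7]
shift cm [ 0.11 -0.19 11.02] rz 0.0 dz [-0.001 -0.001 -1.   ]
```

View pics/c.png

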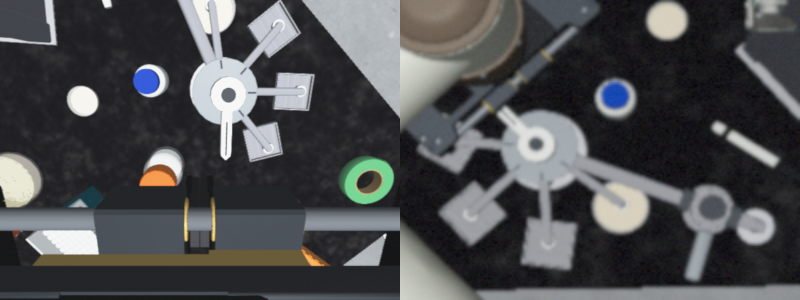

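The wrist view shows the pointer clear of the shut fingers, and the orange bottle (top 99 mm) will stay below the gripper body. I'll descend behind the pointer.

carry_out --deltas '[[[0,0,0,0,-0.05,2.8,1],[0,0,0,0,-0.05,2.8,1],[0,0,0,0.1,-0.05,2.8,1],[0,0,0,0,-0.05,2.6,1],[0,0,0,0,0,0,1]]]'

```text
time_s: 2.62
tcp_pos: [0.591, 0.3447, 0.096]
tcp_rot: [-0.374, 0.927, -0.001, -0.006]
contact_force: [-0.4, -1.0, -1.3]
gripper_width: 0.006
finger_force: 0.0
```

```bash
cat >> h.py <<'E'
def rel(C,off,q0=0):
    "finger relative to axis C: along-arm distance in current tool x, tangential offset, and lever angle if face touches at off"
    s,c,M=me(); d=C-c[:2]; a,t=d@M[:2,0],d@M[:2,1]
    h=np.arctan2(M[1,0],M[0,0]); rho=np.hypot(a,t); pol=np.arctan2(-d[1],-d[0])
    q=pol+np.arcsin(min(1,off/rho))-np.pi-YAW; q=(q+np.pi)%(2*np.pi)-np.pi
    print('t',round(s['time_s'],2),'z',c[2].round(4),'axis in tool mm',(1e3*a).round(1),(1e3*t).round(1),'q of arm if touched',q.round(3),'aligned q',((h-YAW+np.pi)%(2*np.pi)-np.pi).round(3),'F',np.round(s['contact_force'],1))
E
python3 -c "
from h import *
rel(S,.021)
d=grab('wrist','w1.png')"
```

```text
t 2.62 z 0.096 axis in tool mm 54.1 33.6 q of arm if touched -2.213 aligned q -1.994 F [-0.4 -1.  -1.3]
```

View pics/w1.png

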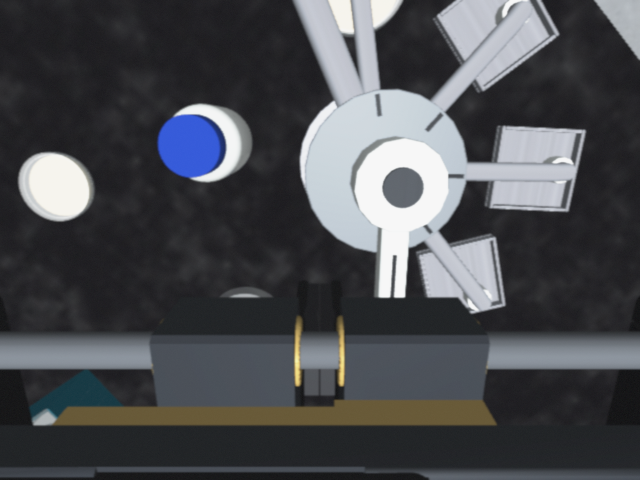

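carry_out --deltas '[[[0,0,0,-0.2,0.6,-0.5,1],[0,0,0,-0.2,0.6,0,1],[0,0,-5,-0.16,0.48,0,1],[0,0,-5,-0.16,0.48,0,1],[0,0,-5,-0.16,0.48,0,1],[0,0,-5,-0.16,0.48,0,1],[0,0,-5,-0.16,0.48,0,1],[0,0,-5,-0.16,0.48,0,1]]]'

```text
time_s: 3.33
tcp_pos: [0.5713, 0.3844, 0.1111]
tcp_rot: [-0.603, 0.797, 0.0, 0.003]
contact_force: [-0.5, -0.2, 0.1]
gripper_width: 0.007
finger_force: 0.0
```

```bash
python3 -c "
from h import *
rel(S,.021)
d=grab('wrist','w2.png')"
```

```text
t 3.33 z 0.1111 axis in tool mm 62.7 26.6 q of arm if touched -1.554 aligned q -1.466 F [-0.5 -0.2  0.1]
```

View pics/w2.png

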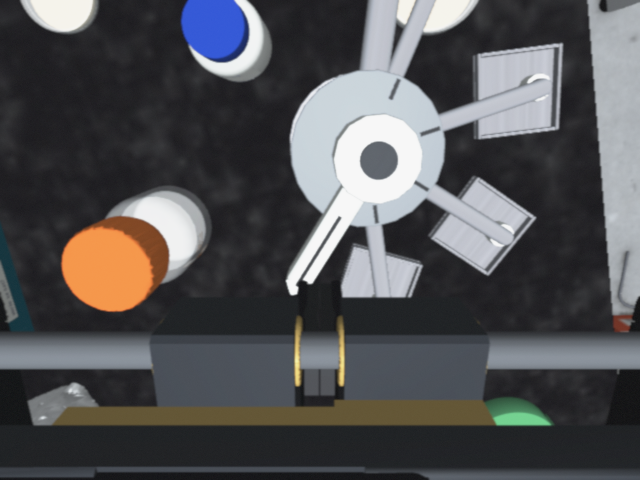

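```bash
python3 -c "
from h import *
s,c,M=me(); d=grab('wrist'); print(s['time_s'],c,M[:,2],s['contact_force'],s['moment'])
for z in(0,.022): print(proj(d,c+M[:,2]*z), proj(d,c+M[:,2]*z+M[:,1]*.01)-proj(d,c+M[:,2]*z), proj(d,c+M[:,2]*z+M[:,0]*.01)-proj(d,c+M[:,2]*z))
H=atz(d,379,160,.112);P=atz(d,293,290,.1035)
w=P-H;print(H,np.linalg.norm(w),(np.arctan2(w[1],w[0])-np.pi-YAW))
t=grab('top')['frame'][195:315,210:370]
cv2.imwrite('pics/t2.png',cv2.resize(t,(800,600),interpolation=3)[:,:,::-1])
"
```

```text
3.3833 [0.57071119 0.38496692 0.1110858 ] [ 0.00377176  0.00380788 -0.99998564] [-0.29912016 -0.40923104  0.98832483] [0.05411099 0.00556327 0.00048542]
[318.62452399 291.87483366] [2.15728814e+01 7.35731061e-03] [-2.94172790e-03 -2.01749304e+01]
[318.68857014 274.32136465] [1.93780381e+01 6.33732814e-03] [-1.74762345e-03 -1.83379086e+01]
[0.5301964  0.33354868 0.112     ] 0.07377567898051833 -2.0020505893082676
```

View pics/t2.png

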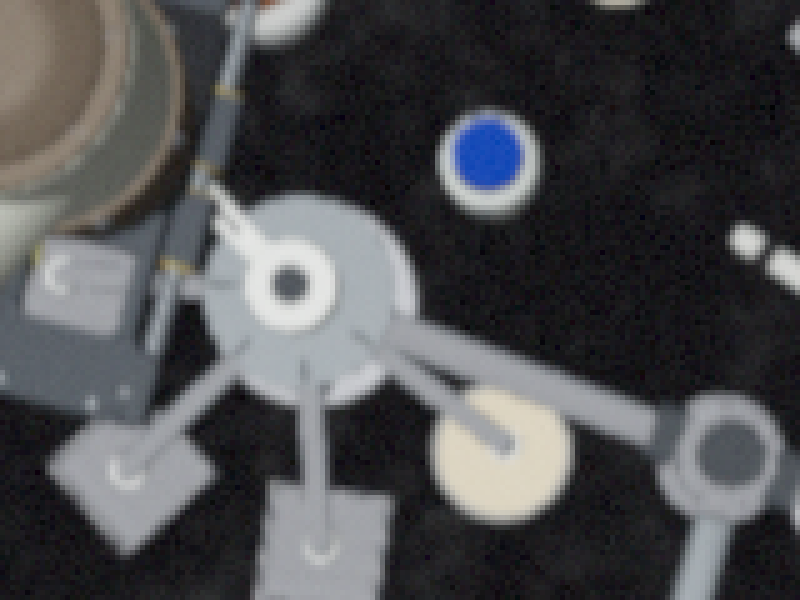

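The pointer is still at q = -2.0 and the finger is now past it, so it must have ridden over. I'll hold still and check whether the arm height settles.

carry_out --deltas '[[[0,0,0,0,0,0,1],[0,0,0,0,0,0,1]]]'

```text
time_s: 3.65
tcp_pos: [0.571, 0.3827, 0.1089]
tcp_rot: [-0.601, 0.8, 0.0, 0.001]
contact_force: [-0.7, 0.4, -0.4]
gripper_width: 0.008
finger_force: 0.0
```

```bash
python3 -c "
from h import *
rel(S,.021); s,c,M=me(); print(c,M.round(4).tolist(),s['joint_vel'].round(3),s['moment'])
w=cv2.imread('pics/w2.png',0)
for y in range(252,300,4): print(y,*w[y,270:372:4])
"
```

```text
t 3.65 z 0.1089 axis in tool mm 61.2 26.3 q of arm if touched -1.559 aligned q -1.473 F [-0.7  0.4 -0.4]
[0.57103932 0.38273286 0.10892487] [[-0.2785, -0.9604, 0.0012], [-0.9604, 0.2785, 0.0011], [-0.0014, -0.0008, -1.0]] [-0.004  0.007 -0.008 -0.002 -0.001  0.005] [ 0.08260603 -0.04015762 -0.00808026]
252 37 44 45 42 40 40 36 70 175 246 247 243 89 247 247 243 34 32 34 37 81 199 200 196 188 156
256 38 45 49 44 40 40 41 122 244 247 247 95 236 247 247 82 34 33 35 36 126 199 198 198 197 147
260 40 43 43 39 39 37 93 219 246 247 214 153 247 247 211 32 31 32 37 56 183 197 197 197 197 151
264 36 35 34 35 40 54 146 245 247 246 78 246 247 245 39 31 33 34 38 85 192 199 197 197 196 167
268 37 40 36 36 38 113 239 247 247 126 226 247 247 112 39 34 33 35 41 118 185 198 198 196 197 178
272 38 40 38 33 43 189 246 247 232 115 247 247 230 40 37 32 33 40 49 178 197 197 198 196 198 194
276 40 41 41 36 73 243 247 246 77 245 247 246 43 38 37 34 33 36 66 190 198 197 197 195 200 192
280 45 44 44 38 199 246 247 159 84 237 247 140 33 38 41 39 29 30 114 195 196 198 196 196 201 194
284 50 47 42 38 111 247 244 44 23 37 94 30 33 31 31 29 23 24 168 197 196 198 196 198 199 193
288 41 42 37 35 45 246 247 129 25 24 30 30 33 29 30 29 23 23 182 199 197 196 195 201 195 194
292 35 34 32 32 35 232 246 59 24 25 31 32 34 30 32 33 24 22 151 197 198 197 196 201 194 196
296 34 35 31 34 32 35 35 26 23 26 32 32 34 31 33 31 25 24 129 178 180 178 181 182 177 175
```

```bash
python3 -c "
from h import *
d=grab('scene'); s,c,M=me(); print(c); d2=dict(d)
f=d['frame'].copy()
p=proj(d,c+M[:,2]*.022); q=proj(d,c); print(p,q)
u,v=p.astype(int); u0,v0=u-45,v-55
im=cv2.resize(f[v0:v0+90,u0:u0+120],(800,600),interpolation=2)
for r,col in((p,(255,0,0)),(q,(0,255,0))): cv2.circle(im,tuple(int(i) for i in (r-[u0,v0]+.5)*6.667),4,col,1)
cv2.imwrite('pics/s3.png',im[:,:,::-1])
"
```

```text
[0.5710077  0.38253279 0.10860045]
[249.68776187 204.65855266] [249.02869105 196.46128777]
```

View pics/s3.png

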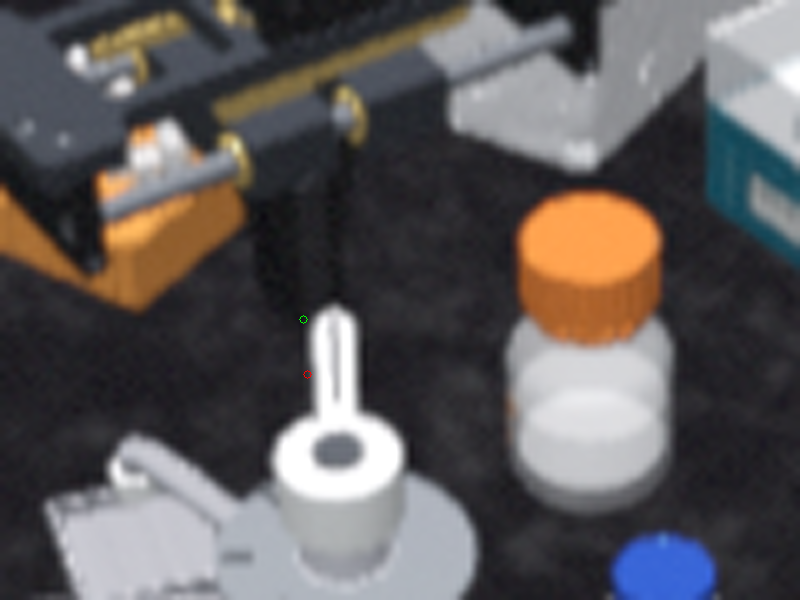

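The scene crop shows the shut fingertips ending near crop (290,308), well above where they should project (red circle at (307,374)). So they passed over the pointer without touching it. I'll triangulate the true tip height and go back.

carry_out --deltas '[[[0,0,0,0,0,-2,1],[0,0,0,0,0,-2,1],[0,0,0,0,0,-1,1],[0,0,0,0,0,0,1]]]'

```text
time_s: 4.03
tcp_pos: [0.5722, 0.3833, 0.1613]
tcp_rot: [-0.601, 0.799, 0.0, 0.003]
contact_force: [0.1, 0.4, 0.6]
gripper_width: 0.003
finger_force: 0.0
```

```bash
python3 - <<'E'
from h import *
from scipy.spatial.transform import Rotation as Ro
w=grab('wrist');s,c,M=me(); sc=grab('scene')
# wrist ray fixed in tool
o,r=ray(w,321,283); o,r=M.T@(o-c),M.T@r
Mo=Ro.from_quat([-0.601,.8,0,.001]).as_matrix(); co=np.array([.571,.3826,.1087])
for uv in((290,308),(330,300),(300,312)):
    o2,r2=ray(sc,204+uv[0]/6.667,149+uv[1]/6.667); o2,r2=Mo.T@(o2-co),Mo.T@r2
    k=np.linalg.lstsq(np.c_[r,-r2],o2-o,rcond=None)[0]; print((o+k[0]*r)*1e3,(o2+k[1]*r2)*1e3)
print('wrist ray tool mm at z=0,22:',[((o+r*(z-o[2])/r[2])*1e3).round(1) for z in(0,.01,.022)])
go([.594,.347,.15],-136.5)
E
```

```text
[ 4.6777535   0.30102634 -4.60348103] [ 1.39248391  3.99145401 -6.00642158]
[  8.96990304   0.27455582 -14.72404951] [ 12.74449438  -3.8115745  -13.11255185]
[ 4.44515059  0.30246085 -4.0550207 ] [ 3.23496826  1.6469917  -4.57177764]
wrist ray tool mm at z=0,22: [array([2.7, 0.3, 0. ]), array([-1.5,  0.3, 10. ]), array([-6.6,  0.4, 22. ])]
t 4.13 tcp [0.5705 0.3822 0.1577] head -106.2 j6 -1.11 F [-0.2 -0.9  0.2]
shift cm [ 2.73 -3.24  0.77] rz 30.3 dz [-0.     0.001 -1.   ]
```

carry_out --deltas '[[[0,0,0,0.91,-1.1,0,1],[0,0,0,0.91,-1.1,0,1],[0,0,0,0.91,-1.1,0,1],[0,0,6,0,0,0,1],[0,0,6,0,0,0,1],[0,0,6,0,0,0,1],[0,0,6,0,0,0,1],[0,0,6,0,0,0,1]]]'

```text
time_s: 4.8
tcp_pos: [0.5955, 0.3452, 0.1571]
tcp_rot: [-0.371, 0.929, -0.0, -0.001]
contact_force: [0.2, -0.5, -0.1]
gripper_width: 0.001
finger_force: 0.0
```

carry_out --deltas '[[[0,0,0,-0.3,0,1.2,1],[0,0,0,-0.2,0,1.2,1],[0,0,0,0,0,1.2,1],[0,0,0,0,0,1.2,1],[0,0,0,0,0,1.2,1],[0,0,0,0,0,1.0,1],[0,0,0,0,0,0.5,1],[0,0,0,0,0,0,1]]]'

```text
time_s: 5.47
tcp_pos: [0.5976, 0.3499, 0.0808]
tcp_rot: [-0.374, 0.927, -0.001, -0.002]
contact_force: [0.0, -0.4, -0.9]
gripper_width: 0.006
finger_force: 0.0
```

```bash
python3 -c "
from h import *
rel(S,.021); s,c,M=me(); print(c,M[:,2].round(4))"
```

```text
t 5.47 z 0.0808 axis in tool mm 62.5 34.4 q of arm if touched -2.199 aligned q -1.995 F [ 0.  -0.4 -0.9]
[0.59758592 0.34987846 0.08082692] [-0.0026 -0.0022 -1.    ]
```

carry_out --deltas '[[[0,0,0,0,0.6,0,1],[0,0,0,0,0.6,0,1],[0,0,-5,-0.17,0.53,0,1],[0,0,-5,-0.17,0.53,0,1],[0,0,-5,-0.17,0.53,0,1],[0,0,0,0,0,0,1]]]'

```text
time_s: 5.97
tcp_pos: [0.5811, 0.3745, 0.084]
tcp_rot: [-0.493, 0.87, 0.0, 0.001]
contact_force: [0.3, -1.1, -1.0]
gripper_width: 0.008
finger_force: 0.0
```

```bash
cat >> h.py <<'E'
def ang(C,z,r0,r1,cam='wrist',kind='white',w=.006,lo=-2.3,hi=1.8):
    "lever angle: best match of a bright bar of half width w, on a ring of sample points at height z"
    d=grab(cam); g=d['frame'].min(2).astype(float); best=[]
    qs=np.arange(lo,hi,.01)
    def smp(q,t):
        th=q+np.pi+YAW; e=np.array([np.cos(th),np.sin(th)]); n=np.array([-e[1],e[0]]); v=[]
        for r in np.linspace(r0,r1,9):
            u=proj(d,[*(C+r*e+t*n),z]).round().astype(int)
            if 0<=u[0]<640 and 0<=u[1]<480: v.append(g[u[1],u[0]])
        return np.mean(v) if len(v)>4 else np.nan
    sc=np.array([np.mean([smp(q,t) for t in(-.004,0,.004)])-.5*(smp(q,-w-.005)+smp(q,w+.005)) for q in qs])
    i=np.argsort(-np.nan_to_num(sc,nan=-999)); m=[]
    for k in i:
        if all(abs(qs[k]-a)>.2 for a,_ in m): m.append((qs[k].round(2),sc[k].round()))
        if len(m)==3: break
    print(cam,'angle',m)
E
python3 -c "
from h import *
rel(S,.021); ang(S,.1035,.026,.055); ang(S,.1035,.026,.07,'top')"
```

```text
t 5.97 z 0.084 axis in tool mm 64.0 22.7 q of arm if touched -1.757 aligned q -1.731 F [ 0.3 -1.1 -1. ]
wrist angle [(np.float64(-1.86), np.float64(124.0)), (np.float64(1.6), np.float64(79.0)), (np.float64(0.48), np.float64(76.0))]
top angle [(np.float64(-0.34), np.float64(72.0)), (np.float64(0.48), np.float64(48.0)), (np.float64(1.56), np.float64(40.0))]
```

Now it is pushing: the pointer is at -1.86. I'll carry on round the arc.

carry_out --deltas '[[[0,0,-5,-0.17,0.57,0,1],[0,0,-5,-0.17,0.57,0,1],[0,0,-5,-0.17,0.57,0,1],[0,0,-5,-0.17,0.57,0,1],[0,0,-5,-0.17,0.57,0,1],[0,0,-5,-0.17,0.57,0,1],[0,0,-5,-0.17,0.57,0,1],[0,0,-5,-0.17,0.57,0,1]]]'

```text
time_s: 6.73
tcp_pos: [0.542, 0.397, 0.0838]
tcp_rot: [0.761, -0.649, 0.0, -0.001]
contact_force: [0.9, -1.0, 0.9]
gripper_width: 0.009
finger_force: 1.0
```

```bash
python3 -c "
from h import *
rel(S,.0143); ang(S,.1035,.026,.055)"
```

```text
t 6.73 z 0.0838 axis in tool mm 62.8 23.4 q of arm if touched -1.175 aligned q -1.033 F [ 0.9 -1.   0.9]
wrist angle [(np.float64(-1.14), np.float64(142.0)), (np.float64(1.67), np.float64(79.0)), (np.float64(0.37), np.float64(74.0))]
```

carry_out --deltas '[[[0,0,-5,-0.18,0.56,0,1],[0,0,-5,-0.18,0.56,0,1],[0,0,-5,-0.18,0.56,0,1],[0,0,-5,-0.18,0.56,0,1],[0,0,-5,-0.18,0.56,0,1],[0,0,-5,-0.18,0.56,0,1],[0,0,-5,-0.18,0.56,0,1],[0,0,-5,-0.18,0.56,0,1]]]'

```text
time_s: 7.45
tcp_pos: [0.4967, 0.3909, 0.0839]
tcp_rot: [0.937, -0.351, 0.001, -0.002]
contact_force: [1.3, 0.8, 0.1]
gripper_width: 0.006
finger_force: 1.0
```

carry_out --deltas '[[[0,0,-5,-0.18,0.56,0,1],[0,0,-5,-0.18,0.56,0,1],[0,0,-5,-0.18,0.56,0,1],[0,0,-5,-0.18,0.56,0,1],[0,0,-5,-0.18,0.56,0,1],[0,0,-5,-0.18,0.56,0,1],[0,0,-5,-0.18,0.56,0,1],[0,0,-5,-0.18,0.56,0,1]]]'

```text
time_s: 8.12
tcp_pos: [0.4661, 0.3569, 0.084]
tcp_rot: [1.0, -0.009, 0.002, -0.002]
contact_force: [1.9, 2.6, -0.1]
gripper_width: 0.006
finger_force: 0.9
```

```bash
python3 -c "
from h import *
rel(S,.0143); ang(S,.1035,.026,.055);print(env.read_state()['joint_pos'].round(2))"
```

```text
t 8.12 z 0.084 axis in tool mm 63.0 24.4 q of arm if touched 0.205 aligned q 0.362 F [ 1.9  2.6 -0.1]
wrist angle [(np.float64(0.22), np.float64(146.0)), (np.float64(1.53), np.float64(88.0)), (np.float64(1.08), np.float64(75.0))]
[ 0.93  0.44 -0.26 -0.   -0.86  0.63]
```

carry_out --deltas '[[[0,0,-5,-0.19,0.56,0,1],[0,0,-5,-0.19,0.56,0,1],[0,0,-5,-0.19,0.56,0,1],[0,0,-5,-0.19,0.56,0,1],[0,0,-5,-0.19,0.56,0,1],[0,0,-5,-0.19,0.56,0,1],[0,0,-5,-0.19,0.56,0,1],[0,0,-5,-0.19,0.56,0,1]]]'

```text
time_s: 8.83
tcp_pos: [0.464, 0.3103, 0.0838]
tcp_rot: [0.943, 0.333, 0.002, -0.001]
contact_force: [-0.3, 1.7, 0.7]
gripper_width: 0.007
finger_force: 0.9
```

carry_out --deltas '[[[0,0,-4,-0.15,0.45,0,1],[0,0,-4,-0.15,0.45,0,1],[0,0,-4,-0.15,0.45,0,1],[0,0,-2,-0.08,0.22,0,1],[0,0,0,0,0,0,1]]]'

```text
time_s: 9.25
tcp_pos: [0.4707, 0.2944, 0.0835]
tcp_rot: [0.896, 0.444, 0.001, -0.0]
contact_force: [-0.3, 0.8, -0.0]
gripper_width: 0.004
finger_force: 0.0
```

```bash
python3 -c "
from h import *
rel(S,.0143); ang(S,.1035,.026,.055);ang(S,.1035,.026,.055,'top');print(env.read_state()['joint_pos'].round(2))"
```

```text
t 9.25 z 0.0835 axis in tool mm 64.5 23.7 q of arm if touched 1.156 aligned q 1.299 F [-0.3  0.8 -0. ]
wrist angle [(np.float64(1.13), np.float64(96.0)), (np.float64(1.4), np.float64(89.0)), (np.float64(-1.31), np.float64(72.0))]
top angle [(np.float64(-1.25), np.float64(75.0)), (np.float64(-0.67), np.float64(20.0)), (np.float64(-1.78), np.float64(11.0))]
[ 0.85  0.4  -0.34 -0.   -0.83  1.64]
```

carry_out --deltas '[[[0,0,-3,-0.11,0.34,0,1],[0,0,-3,-0.11,0.34,0,1],[0,0,-3,-0.11,0.34,0,1],[0,0,0,0,0,0,1],[0,0,0,0,0,0,1]]]'

```text
time_s: 9.77
tcp_pos: [0.4767, 0.2856, 0.0829]
tcp_rot: [0.858, 0.513, -0.0, 0.0]
contact_force: [0.0, -0.9, 0.5]
gripper_width: 0.008
finger_force: 0.1
```

```bash
python3 -c "
from h import *
rel(S,.0143); ang(S,.1035,.026,.055,lo=.9)"
```

```text
t 9.77 z 0.0829 axis in tool mm 64.9 24.1 q of arm if touched 1.309 aligned q 1.457 F [ 0.  -0.9  0.5]
wrist angle [(np.float64(1.29), np.float64(130.0)), (np.float64(1.49), np.float64(56.0)), (np.float64(0.96), np.float64(37.0))]
```

The pointer is at 1.29 (target 1.30). I'll back off, rise, and move over to the shut-off lever.

carry_out --deltas '[[[0,0,0,0,-1.2,0,1],[0,0,0,0,-1.2,0,1],[0,0,0,0,0,-2.5,1],[0,0,0,0,0,-2.5,1],[0,0,0,0,0,-2,1],[0,0,7,0,0,0,1],[0,0,7,0,0,0,1],[0,0,7,0,0,0,1]]]'

```text
time_s: 10.48
tcp_pos: [0.4547, 0.2977, 0.1535]
tcp_rot: [0.938, 0.346, 0.0, -0.0]
contact_force: [0.2, 0.1, -0.8]
gripper_width: 0.003
finger_force: 0.0
```

carry_out --deltas '[[[0,0,7,0,0,0,1],[0,0,7,0,0,0,1],[0,0,7,0,0,0,1],[0,0,7,0,0,0,1],[0,0,7,0,0,0,1],[0,0,7,0,0,0,1],[0,0,7,0,0,0,1],[0,0,7,0,0,0,1]]]'

```text
time_s: 11.15
tcp_pos: [0.4546, 0.2975, 0.1529]
tcp_rot: [0.991, -0.135, -0.0, 0.0]
contact_force: [-0.0, -1.1, -0.3]
gripper_width: 0.005
finger_force: 0.0
```

```bash
python3 -c "
from h import *
go([.413,.200,.15],-20); ang(S,.1035,.026,.07);ang(S,.1035,.026,.07,'top');ang(S,.1035,.026,.07,'scene')
ang(V,.1055,.03,.075,w=.008,lo=-.3,hi=.5);ang(V,.1055,.03,.075,'scene',w=.008,lo=-.3,hi=.5)"
```

```text
t 11.15 tcp [0.4546 0.2975 0.1529] head -15.5 j6 0.42 F [-0.  -1.1 -0.3]
shift cm [-1.41 10.5   0.29] rz 4.5 dz [-0. -0. -1.]
wrist angle [(np.float64(1.29), np.float64(108.0)), (np.float64(-0.47), np.float64(82.0)), (np.float64(-1.54), np.float64(75.0))]
top angle [(np.float64(-1.28), np.float64(66.0)), (np.float64(1.56), np.float64(42.0)), (np.float64(-0.7), np.float64(16.0))]
scene angle [(np.float64(1.3), np.float64(72.0)), (np.float64(-1.18), np.float64(38.0)), (np.float64(-0.59), np.float64(19.0))]
wrist angle [(np.float64(-0.01), np.float64(97.0)), (np.float64(0.49), np.float64(7.0)), (np.float64(-0.22), np.float64(-16.0))]
scene angle [(np.float64(0.04), np.float64(34.0)), (np.float64(-0.18), np.float64(22.0)), (np.float64(0.24), np.float64(1.0))]
```

carry_out --deltas '[[[0,0,0,-0.35,2.6,0,1],[0,0,0,-0.35,2.6,0,1],[0,0,0,-0.35,2.6,0,1],[0,0,4.5,-0.35,2.6,0,1],[0,0,0,0,0,0,1]]]'

```text
time_s: 11.82
tcp_pos: [0.4121, 0.1965, 0.1526]
tcp_rot: [0.985, -0.172, -0.001, 0.001]
contact_force: [-0.7, -0.0, -0.1]
gripper_width: 0.005
finger_force: 0.0
```

carry_out --deltas '[[[0,0,0,0,0,1.2,1],[0,0,0,0,0,1.2,1],[0,0,0,0,0,1.2,1],[0,0,0,0,0,1.2,1],[0,0,0,0,0,1.2,1],[0,0,0,0,0,0.7,1],[0,0,0,0,0,0.3,1],[0,0,0,0,0,0,1]]]'

```text
time_s: 12.48
tcp_pos: [0.4149, 0.2003, 0.0825]
tcp_rot: [0.985, -0.17, -0.0, 0.0]
contact_force: [0.5, 0.3, 0.3]
gripper_width: 0.007
finger_force: 0.0
```

```bash
python3 -c "
from h import *
rel(V,.016);ang(V,.1055,.03,.06,w=.008,lo=-.3,hi=.5)"
```

```text
t 12.48 z 0.0825 axis in tool mm 56.0 29.0 q of arm if touched -0.182 aligned q 0.039 F [0.5 0.3 0.3]
wrist angle [(np.float64(-0.01), np.float64(76.0)), (np.float64(-0.22), np.float64(10.0)), (np.float64(0.19), np.float64(-2.0))]
```

carry_out --deltas '[[[0,0,0,-0.2,0.6,0,1],[0,0,0,-0.2,0.5,0,1],[0,0,-5,-0.14,0.53,0,1],[0,0,-5,-0.14,0.53,0,1],[0,0,-5,-0.14,0.53,0,1],[0,0,-5,-0.14,0.53,0,1],[0,0,-5,-0.14,0.53,0,1],[0,0,-5,-0.14,0.53,0,1]]]'

```text
time_s: 13.2
tcp_pos: [0.3962, 0.1619, 0.0839]
tcp_rot: [0.996, 0.093, 0.002, -0.002]
contact_force: [0.6, 2.9, -0.9]
gripper_width: 0.002
finger_force: 1.2
```

```bash
python3 -c "
from h import *
rel(V,.016);ang(V,.1055,.03,.06,w=.008,lo=-.3,hi=1.7)"
```

```text
t 13.2 z 0.0839 axis in tool mm 59.3 19.0 q of arm if touched 0.516 aligned q 0.566 F [ 0.6  2.9 -0.9]
wrist angle [(np.float64(0.49), np.float64(111.0)), (np.float64(-0.17), np.float64(41.0)), (np.float64(1.57), np.float64(33.0))]
```

carry_out --deltas '[[[0,0,-5,-0.14,0.53,0,1],[0,0,-5,-0.14,0.53,0,1],[0,0,-5,-0.14,0.53,0,1],[0,0,-5,-0.14,0.53,0,1],[0,0,-5,-0.14,0.53,0,1],[0,0,-5,-0.14,0.53,0,1],[0,0,-5,-0.14,0.53,0,1],[0,0,-5,-0.14,0.53,0,1]]]'

```text
time_s: 13.92
tcp_pos: [0.4056, 0.1197, 0.0837]
tcp_rot: [0.904, 0.427, 0.001, -0.001]
contact_force: [-0.5, 1.9, 0.2]
gripper_width: 0.011
finger_force: 1.2
```

carry_out --deltas '[[[0,0,-5,-0.14,0.53,0,1],[0,0,-5,-0.14,0.53,0,1],[0,0,-5,-0.14,0.53,0,1],[0,0,-5,-0.14,0.53,0,1],[0,0,0,0,0.1,0,1],[0,0,0,0,0,0,1]]]'

```text
time_s: 14.42
tcp_pos: [0.4205, 0.1028, 0.0833]
tcp_rot: [0.818, 0.575, -0.0, -0.0]
contact_force: [-2.4, 2.0, 1.2]
gripper_width: 0.002
finger_force: 1.5
```

```bash
python3 -c "
from h import *
rel(V,.016);ang(V,.1055,.03,.06,w=.008,lo=1,hi=1.9)"
```

```text
t 14.42 z 0.0833 axis in tool mm 61.0 17.8 q of arm if touched 1.575 aligned q 1.604 F [-2.4  2.   1.2]
wrist angle [(np.float64(1.55), np.float64(89.0)), (np.float64(1.04), np.float64(21.0)), (np.float64(1.75), np.float64(19.0))]
```

Nearly at its stop. I'll press 2 mm more, then back off and rise clear.

carry_out --deltas '[[[0,0,0,0,0.2,0,1],[0,0,0,0,0,0,1],[0,0,0,0,0,0,1],[0,0,0,0,-1.2,0,1],[0,0,0,0,-1.4,0,1],[0,0,0,0,0,-2.5,1],[0,0,0,0,0,-2.5,1],[0,0,0,0,0,-2.5,1]]]'

```text
time_s: 15.13
tcp_pos: [0.3975, 0.1105, 0.1587]
tcp_rot: [0.817, 0.576, -0.001, 0.0]
contact_force: [0.3, 0.9, 0.1]
gripper_width: 0.004
finger_force: 0.0
```

carry_out --deltas '[[[0,0,0,0,-2,-2,1],[0,0,0,0,-2,-2,1],[0,0,0,0,0,0,1],[0,0,0,0,0,0,1]]]'

```text
time_s: 15.47
tcp_pos: [0.3604, 0.1247, 0.1989]
tcp_rot: [0.817, 0.577, 0.002, -0.0]
contact_force: [0.7, 0.4, -0.9]
gripper_width: 0.004
finger_force: 0.0
```

```bash
python3 -c "
from h import *
rel(V,.016)
for c in('wrist','scene','top'):
  ang(V,.1055,.03,.075,c,w=.008,lo=1,hi=1.9);ang(S,.1035,.026,.07,c,lo=1)
t=cv2.resize(grab('top')['frame'][175:335,200:400],(400,320));s=cv2.resize(grab('scene')['frame'][190:355,180:400],(400,320))
cv2.imwrite('pics/end.png',np.hstack([t,s])[:,:,::-1])"
```

```text
t 15.47 z 0.1989 axis in tool mm 60.5 82.1 q of arm if touched 0.831 aligned q 1.609 F [ 0.7  0.4 -0.9]
wrist angle [(np.float64(1.59), np.float64(99.0)), (np.float64(1.01), np.float64(30.0)), (np.float64(1.21), np.float64(-19.0))]
wrist angle [(np.float64(1.0), np.float64(nan)), (np.float64(1.2), np.float64(nan)), (np.float64(1.4), np.float64(nan))]
scene angle [(np.float64(1.59), np.float64(97.0)), (np.float64(1.26), np.float64(4.0)), (np.float64(1.0), np.float64(-7.0))]
scene angle [(np.float64(1.33), np.float64(13.0)), (np.float64(1.69), np.float64(-1.0)), (np.float64(1.11), np.float64(-3.0))]
top angle [(np.float64(1.19), np.float64(42.0)), (np.float64(1.82), np.float64(27.0)), (np.float64(1.41), np.float64(11.0))]
top angle [(np.float64(1.3), np.float64(71.0)), (np.float64(1.54), np.float64(18.0)), (np.float64(1.0), np.float64(-15.0))]
```

View pics/end.png

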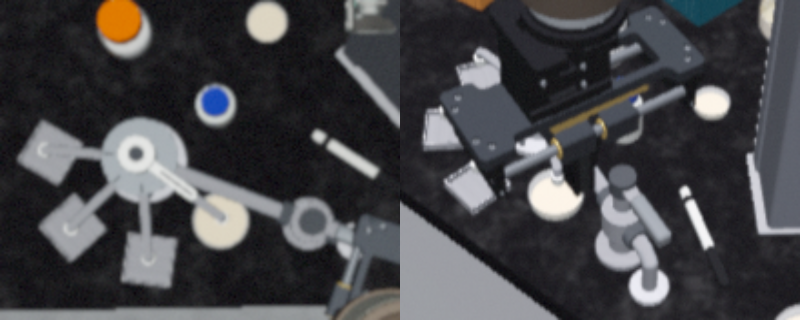

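The pointer (1.30) lies over outlet 3 above the dish and the lever (1.59 measured) is in line with the pipe. Nothing else has moved and the robot is clear, so I'm handing in.

```bash
python3 -c "
from cell import env
print(env.hand_in())"
```

```text
the job is handed in; nothing more can be done
None
```

The job is handed in, but no verdict came back: the selector measures about 1.30 rad (straight at outlet 3 above the dish) and the shut-off is at its stop. The dish, trays and bystanders look unmoved; my first pass, set too high, carried the fingers over the pointer without touching it, and I can't rule out that the "taken between the fingers" check counted it.

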